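Put the reversed bead-box drawer back the right way round

ROBOT

A 7-joint arm with a two-finger parallel gripper is mounted at the origin on the work surface. World frame = base frame: x ahead of the robot, y to its left, z up, the work surface at z = 0. Lengths are in mm, angles in rad, forces in N, time in s.
With the tool pointing down it reaches from about 400 to 850 mm from the base axis. Payload 4.5 kg.
Tool frame: the origin (TCP) lies at the very end of the fingers, on their centre line; the grasp point (between the pads) lies 19 mm behind it; z points along the fingers, y is the line along which they close (so a half turn about z gives the same grasp; the last joint's range is limited). The gripper opens to 85 mm and grips with 20 to 120 N. Pads are 22 mm wide; open, the fingers measure 114 mm over their backs; the gripper's body (76 mm by 85 mm) begins 54 mm behind the grasp point. The pads swing forward as they close: fully open they stand 13 mm farther back than shut.
Start: joints at [1.348, 0.689, -0.195, 1.565, 0.157, 0.902, -0.215], TCP at [158.77, -604.521, 231.317] pointing down, gripper open.
Joint ranges: [-3.01, 3.01], [-0.46, 2.08], [-1.47, 1.51], [0.13, 2.56], [-1, 4.14], [0.04, 2.09], [-2.66, 2.66]. Speed limits (rad/s): [2.57, 2.57, 3.14, 3.14, 3.14, 3.14, 3.14].

INTERFACE

Orientations are given as a unit quaternion [w, x, y, z].
In Python, from workcell import * gives the robot as it stands.
- The arm moves only by the tool jog_arm, never from a script. Its argument "steps" is a list of rows, each a list of 4 numbers: the shift along the tool's x, y, z in mm, then the turn about the tool's z in rad. A call has exactly 10 rows; each row shifts and turns the commanded pose from where the row before left it, along the tool's axes as they then stand; what a row does not reach is not made up. A row lasts 1/12 s, in which the tool goes at most 41.7 mm and 7.16 degrees, less where a joint would pass 70% of its speed; a pose out of reach is approached as far as the arm can. A call with a gripper value outside its range is refused whole. "grip" is the opening, from 0 (shut) to 1 (fully open), set as the call begins (left out, the last holds). The fingers move at their own pace and stop on an object; the grip force is fixed at half the most. Time passes only in rows, so rows that do not move let the fingers close, or fill a call up. It gives the time, the measured TCP pose, the force, the opening and the grip force at its end, in the units of the state.
- get_obs(): the state, without advancing time (a new reading comes with each control period).
- capture(name): name is "side" or "top"; returns the picture (400x640x3 uint8, red, green, blue); there is no depth.
- camera_params(name): a dict with "K" (3x3 intrinsics, pixels), "dist" ([k1, k2, p1, p2, k3] as OpenCV has them; the pictures are not rectified), "extrinsics" (4x4, takes a point from camera to world coordinates). Camera axes: x right, y down, z forward; pixel columns grow to the right and rows downward; lengths in mm; the calibration is good to about 2 mm. A picture is of the moment at which its call begins. camera_params takes no time and is no camera call.
- job_done(): hands the job in; it is judged then, once.
The state is a dict: "clock": time; "joint_positions": joint angles; "joint_vel": joint speeds; "joint_torque": joint torques, N m; "eef_pos": TCP position; "tcp_rot": TCP orientation; "force": force on the tool from outside, world axes, zero at the start; "torque": the same for the moment, N m; "width": finger opening in mm; "grasp_force": force on a finger pad.
Only numpy, scipy, OpenCV 4.12 (cv2) and the standard library are available. Lean on these libraries where they do the work, as an engineer would, in place of code of your own. Each camera call takes 0.05 s, during which the arm holds its last target. There are 200 camera calls.

TASK

The drawer of one of the two wooden sliding boxes has been put in back to front, so that its blank end sticks out of the sleeve and its knob is inside. Slide the drawer out, turn it end for end and slide it back in until it is fully home, flush with the mouth, with the knob outside and its three glass stones still in it. Never let a stone fall out on the way, and leave the other box shut and the other things on the bench where they lie.

Things in the scene. Friction and masses are not known exactly. Their poses are not given: they have to be found in the camera images.
- box: Fixed sleeve of the box to be put right: plywood with a clear top, screwed to the bench, open at one end only (the mouth). Origin on the bench surface, under the centre of the drawer's home place; x points from mouth to closed back, z up. Outside: x -50 to +54 mm, 63 mm wide, 40 mm high; lugs 4 mm high beside it at x 15 to 45 mm reach y = +-47.5 mm.
- box_mouth (a point): Middle of the sleeve's mouth: 50 mm from box's origin along its -x, 20 mm up; axes of box. The opening is 55 mm wide and 32 mm high: its floor is 4 mm above the bench, its top's underside 36 mm; inside it is 100 mm deep to the back.
- drawer_center (a point): Centre of the loose drawer: an open wooden tray 100 (x) x 50 (y) x 28 mm high, walls and floor 4 mm, 0.06 to 0.13 kg. Its -x end has the knob, its +x end is blank. Home, its axes match box's and this point is at (0, 0, 18) mm in that frame, its blank end against the back. It starts reversed, knob towards the back, 36 to 46 mm of it out of the mouth.
- drawer_knob (a point): Outer tip of the drawer's brass knob (15 mm across, standing out 16 mm from the middle of the -x end): 66 mm from drawer_center along the drawer's -x, 1 mm above it. Axes are the drawer's.
- drawer_blank (a point): Middle of the outer face of the drawer's blank end, 50 mm from drawer_center along the drawer's +x. Axes are the drawer's.
- other_drawer (a joint): Drawer of the other, equal box; m, 0 shut (as it is and should stay), grows to 0.06 as it is pulled out through the mouth. Stiff by about 1 N.
- other_box: The other fixed sleeve, of the same shape, size and frame as box; its drawer is in the right way round and shut, the knob standing out 16 mm from the mouth. The two boxes stand some 0.25 to 0.45 m apart, either one on the left.
- stone1_c (a point): Centre of a loose pillow-shaped glass stone 26 x 22 x 11 mm lying in the drawer.
- stone2_c (a point): Centre of a loose round domed glass stone, 22 mm across, 10 mm high, lying in the drawer.
- stone3_c (a point): Centre of a loose pillow-shaped glass stone 22 x 20 x 10 mm lying in the drawer.
- bench_stone1_c (a point): Bystander on the bench: square-cornered pillow stone 30 x 24 x 13 mm; this point is its centre.
- bench_stone2_c (a point): Bystander on the bench: round domed stone 32 mm across, 13 mm high; this point is its centre.
- bench_stone3_c (a point): Bystander on the bench: flat square layered stone 40 x 40 x 17 mm; this point is its centre.
- pliers1_c (a point): Bystander on the bench: flat-nose pliers lying flat, 165 mm long, 92 mm across the handle ends, 13 mm thick; x points along the jaws; this point is the middle of its joint, 6 mm up.
- pliers2_c (a point): Bystander on the bench: round-nose pliers lying flat, 170 mm long, 92 mm across the handle ends, 13 mm thick; x points along the jaws; this point is the middle of its joint, 6 mm up.
- glue_c (a point): Bystander on the bench: small white glue bottle standing, 34 mm across, 75 mm high; this point is its centre.

How it is judged (in metres and radians):
On the way, in this order (a step that is already met when the one before it is completed fails the run):
1. the drawer, with its knob, is wholly out of the sleeve (distance between drawer_center and box above 0.105 m and not (x of drawer_knob in the frame of box above -0.05 m and height (world z) of drawer_knob below 0.045 m) and not (x of drawer_blank in the frame of box above -0.05 m and height (world z) of drawer_center below 0.045 m)), for 0.1 s.
2. the drawer has been turned and its blank end has entered the sleeve, knob outwards (x of drawer_blank in the frame of box above -0.045 m and y of drawer_blank in the frame of box between -0.006 and 0.006 m and z of drawer_blank in the frame of box between 0.01 and 0.03 m and x of drawer_knob in the frame of box below -0.055 m), for 0.1 s.
At the end, for the whole second after the job is handed in: The drawer lies in its own sleeve the right way up, knob outside, its knob end flush with the mouth (centre within 4 mm of the home place along the sleeve, 5 mm across), let go, with all three stones inside it (x of drawer_center in the frame of box between -0.004 and 0.004 m and y of drawer_center in the frame of box between -0.005 and 0.005 m and z of drawer_center in the frame of box between 0.012 and 0.026 m and x of drawer_knob in the frame of box below -0.055 m and angle between drawer_center's own z axis and vertical below 0.1 rad and x of stone1_c in the frame of drawer_center between -0.05 and 0.05 m and y of stone1_c in the frame of drawer_center between -0.025 and 0.025 m and z of stone1_c in the frame of drawer_center between -0.016 and 0.014 m and x of stone2_c in the frame of drawer_center between -0.05 and 0.05 m and y of stone2_c in the frame of drawer_center between -0.025 and 0.025 m and z of stone2_c in the frame of drawer_center between -0.016 and 0.014 m and x of stone3_c in the frame of drawer_center between -0.05 and 0.05 m and y of stone3_c in the frame of drawer_center between -0.025 and 0.025 m and z of stone3_c in the frame of drawer_center between -0.016 and 0.014 m); the robot touches nothing.
It fails at once if a stone falls out of the drawer ((z of stone1_c in the frame of drawer_center above 0.03 m or horizontal distance between stone1_c and drawer_center above 0.075 m) or (z of stone2_c in the frame of drawer_center above 0.03 m or horizontal distance between stone2_c and drawer_center above 0.075 m) or (z of stone3_c in the frame of drawer_center above 0.03 m or horizontal distance between stone3_c and drawer_center above 0.075 m)).
It fails at once if the other box's drawer is pulled open by more than 10 mm (value of joint other_drawer above 0.01 m).
It fails at once if a bystander on the bench is moved by more than 30 mm (distance of any of bench_stone1_c, bench_stone2_c, bench_stone3_c, pliers1_c, pliers2_c, glue_c from where it was at the start of the episode above 0.03 m).
It also fails if it takes over 67 s, if anything falls off the work surface, if the arm or the gripper's body presses on something with over 40 N, if the wrist force passes 120 N, or if a joint passes its speed limit or range.

## Working session

There is one attempt and no reset: what is moved stays moved. The work goes in short steps, Python scripts to look and compute and a tool call to move; the robot and the scene stay as the last step left them, time stands still between calls to the robot, and variables do not carry over. Pictures are saved under pics/ and viewed, at most 13 in all, crops included, and the job is handed in when it is done.

Besides the shell and the picture viewer there is one more tool, called after "Request:" by a JSON object that holds its "api" and its "payload", one argument or row to a line. jog_arm: Moves the arm, as the interface text tells. Its arguments: {"type":"object","properties":{"steps":{"type":"array","items":{"type":"array","items":{"type":"number"}}},"grip":{"type":"number"}},"required":["steps"]}

```bash
ls; mkdir -p pics
python3 - <<'E'
from workcell import *
import cv2
for n in("side","top"):
    cv2.imwrite(f"pics/{n}0.png",capture(n)[:,:,::-1])
    p=camera_params(n);print(n,p["K"],p["dist"],p["extrinsics"])
o=get_obs();print(o["clock"],o["eef_pos"],o["tcp_rot"],o["width"])
E
```

```text
pics
side [[403.35113165   0.         323.55585993]
 [  0.         403.35113165 199.69305981]
 [  0.           0.           1.        ]] [0.02226661 0.         0.         0.         0.        ] [[ 7.95030544e-01 -4.36621160e-01  4.21056286e-01  1.84091206e+02]
 [-6.06542103e-01 -5.65668488e-01  5.58682234e-01 -5.53250211e+02]
 [-5.75421196e-03 -6.99557806e-01 -7.14552843e-01  7.66959686e+02]
 [ 0.00000000e+00  0.00000000e+00  0.00000000e+00  1.00000000e+00]]
top [[411.92173333   0.         322.34707444]
 [  0.         411.92173333 201.07289401]
 [  0.           0.           1.        ]] [-0.0586531  0.         0.         0.         0.       ] [[ 2.18300278e-02 -9.95455825e-01  9.26884544e-02  5.00495227e+02]
 [-9.99657948e-01 -2.03981531e-02  1.63677393e-02 -2.52756476e+00]
 [-1.44026881e-02 -9.30140583e-02 -9.95560620e-01  1.24528805e+03]
 [ 0.00000000e+00  0.00000000e+00  0.00000000e+00  1.00000000e+00]]
0.1 [ 158.55152127 -603.95945091  230.54965047] [-8.12637197e-04  9.91764956e-01  1.28068690e-01 -1.52490214e-04] 85.30000635740834
```

View pics/top0.png

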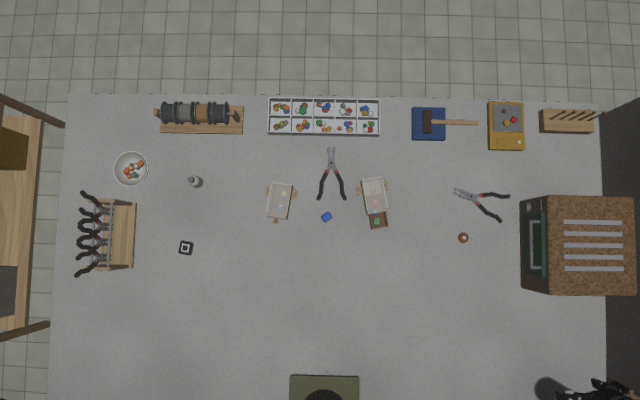

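View pics/side0.png

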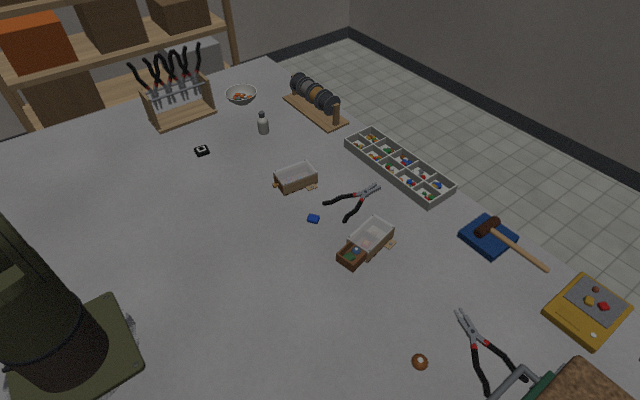

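Both views agree. The left box, top (280,200), is shut with its knob at (277,221). The right box, top (374,195), has the blank end of its drawer out at (378,222), towards the robot. I'll crop in for corners.

Run:
```python
import cv2
a=cv2.imread("pics/top0.png")[165:240,345:405]; b=cv2.imread("pics/side0.png")[205:280,325:405]
a=cv2.resize(a,None,fx=6,fy=6,interpolation=2);b=cv2.resize(b,None,fx=5,fy=5,interpolation=2)
c=cv2.copyMakeBorder(b,0,75,0,0,0);cv2.imwrite("pics/c0.png",cv2.hconcat([a,c]))
```

```text
(no output)
```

View pics/c0.png

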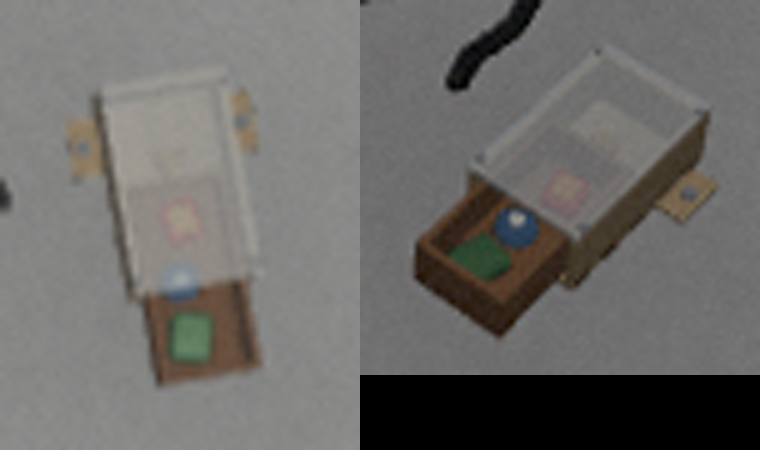

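The crop shows, in the top view, the sleeve top corners at crop (100,88), (225,70), (258,272) and (135,297). The drawer's blank rim is at (158,384) and (260,366). In the side view the sleeve top is at (600,48), (708,112), (578,236) and (474,160), and the blank rim at (418,242) and (503,302).

```bash
cat > h.py <<'E'
from workcell import *
import cv2, numpy as np
def proj(n):
    p=camera_params(n);E=np.linalg.inv(p["extrinsics"]);return np.array(p["K"]),np.array(p["dist"]),E
def tri(pt,ps):
    u=[]
    P=[]
    for n,q in(("top",pt),("side",ps)):
        K,d,E=proj(n);u.append(cv2.undistortPoints(np.array(q,float).reshape(-1,1,2),K,d).reshape(-1,2).T);P.append(E[:3])
    X=cv2.triangulatePoints(P[0],P[1],u[0],u[1]);return (X[:3]/X[3]).T
def pix(n,X):
    K,d,E=proj(n);return cv2.projectPoints(np.array(X,float).reshape(-1,1,3),cv2.Rodrigues(E[:3,:3])[0],E[:3,3],K,d)[0].reshape(-1,2)
def plane(n,q,z):
    K,d,E=proj(n);u=cv2.undistortPoints(np.array(q,float).reshape(-1,1,2),K,d).reshape(-1,2)
    Ei=np.linalg.inv(E);r=np.c_[u,np.ones(len(u))]@Ei[:3,:3].T;c=Ei[:3,3]
    return c+r*((z-c[2])/r[:,2:])
E
python3 - <<'E'
from h import *
from scipy.optimize import least_squares
np.set_printoptions(precision=1,suppress=True)
t=np.array([(100,88),(225,70),(258,272),(135,297),(158,384),(260,366)])/6+[345-.4,165-.4]
s=(np.array([(600,48),(708,112),(578,236),(474,160),(418,242),(503,302)])-[360,0])/5+[325-.4,205-.4]
print(tri(t,s))
print(plane("top",t[:4],40)[:,:2],plane("side",s[:4],40)[:,:2])
print(plane("top",t[4:],32)[:,:2],plane("side",s[4:],32)[:,:2])
def pts(v):
    x,y,a,e=v;c,k=np.cos(a),np.sin(a)
    L=np.array([(54,31.5,40),(54,-31.5,40),(-50,-31.5,40),(-50,31.5,40),(-50-e,25,32),(-50-e,-25,32)])
    return np.c_[x+c*L[:,0]-k*L[:,1],y+k*L[:,0]+c*L[:,1],L[:,2]]
def f(v):return np.r_[(pix("top",pts(v))-t).ravel(),(pix("side",pts(v))-s).ravel()]
r=least_squares(f,[580,-120,0.1,40]);print(r.x[2],r.x,r.fun.reshape(-1,2))
# bystanders, other box knob
print(plane("top",[(331,160),(318,198),(345,198),(327,217),(277,221),(267,218),(291,219)],10)[:,:2])
E
```

```text
[[ 679.4  -95.9   37.5]
 [ 690.2 -157.9   39. ]
 [ 591.4 -175.1   40.3]
 [ 578.8 -115.5   45.1]
 [ 536.7 -128.2   30.7]
 [ 545.9 -177.6   32. ]]
[[ 679.7  -96.2]
 [ 689.9 -157.6]
 [ 590.6 -174.5]
 [ 577.1 -114.6]] [[ 677.   -97.1]
 [ 689.8 -158.5]
 [ 592.6 -175.5]
 [ 583.7 -113.6]]
[[ 535.2 -127.1]
 [ 545.  -177. ]] [[ 537.7 -129.9]
 [ 546.9 -178.2]]
0.18287343397653139 [ 633.4 -136.3    0.2   43.5] [[-0.2 -0.4]
 [-0.  -0.8]
 [ 0.6  0.2]
 [-0.  -0.5]
 [ 0.6 -0.6]
 [ 0.3 -0.3]
 [ 0.7 -1.1]
 [ 0.4 -0.7]
 [-0.6  0.8]
 [-1.5  1.3]
 [-0.6 -0.2]
 [-0.4  0.1]]
[[741.5  -5.8]
 [624.5  31.1]
 [626.2 -50.2]
 [567.8   2.8]
 [552.6 152.8]
 [560.9 183.2]
 [559.5 110.8]]
```

The drawer sits in the right-hand box, at (633, -136) with yaw 0.183, sticking out 43 mm. Next is the approach.

Request:
{"api": "jog_arm", "payload": {
  "steps": [
    [24,-18.7,4,0.074],
    [24,-18.7,4,0],
    [24,-18.7,4,0],
    [24,-18.7,4,0],
    [24,-18.7,4,0],
    [24,-18.7,4,0],
    [24,-18.7,4,0],
    [24,-18.7,4,0],
    [24,-18.7,4,0],
    [24,-18.7,4,0]
  ],
  "grip": 1
}}

```text
clock: 0.93
eef_pos: [359.6, -374.2, 190.9]
tcp_rot: [-0.0, 0.996, 0.091, -0.0]
force: [0.8, -0.9, 0.6]
width: 85.4
grasp_force: 0.0
```

Request:
{"api": "jog_arm", "payload": {
  "steps": [
    [24,-18.7,4,0],
    [24,-18.7,4,0],
    [24,-18.7,4,0],
    [24,-18.7,4,0],
    [24,-18.7,4,0],
    [24,-18.7,4,0],
    [24,-18.7,4,0],
    [24,-18.7,4,0],
    [24,-18.7,4,0],
    [24,-18.7,4,0]
  ]
}}

```text
clock: 1.77
eef_pos: [561.6, -146.7, 150.8]
tcp_rot: [-0.0, 0.996, 0.091, -0.0]
force: [0.2, -0.0, 0.9]
width: 85.3
grasp_force: 0.0
```

```bash
cat >> h.py <<'E'
def st(B=(633.4,-136.3,0.183)):
    o=get_obs();q=o["tcp_rot"];from scipy.spatial.transform import Rotation as R
    M=R.from_quat([q[1],q[2],q[3],q[0]]).as_matrix();p=np.array(o["eef_pos"])
    a=np.arctan2(M[1,0],M[0,0]);c,s=np.cos(B[2]),np.sin(B[2]);d=p[:2]-B[:2]
    print("t",round(o["clock"],2),"tcp",p.round(1),"yaw",a.round(4),"tilt",np.degrees(np.arccos(-M[2,2])).round(2),"inbox",(c*d[0]+s*d[1]).round(1),(-s*d[0]+c*d[1]).round(1),"w",round(o["width"],1),"gf",round(float(np.max(o["grasp_force"])),1),"F",np.round(o["force"],1),"q",np.round(o["joint_positions"],2))
E
python3 -c "
from h import *
st()"
```

```text
t 1.77 tcp [ 561.6 -146.7  150.8] yaw 0.1831 tilt 0.04 inbox -72.5 2.9 w 85.3 gf 0.0 F [ 0.2 -0.   0.9] q [ 0.21  0.74 -0.05  1.78  0.06  0.63 -1.27]
```

Request:
{"api": "jog_arm", "payload": {
  "steps": [
    [0,2.9,18,0],
    [0,0,18,0],
    [0,0,18,0],
    [0,0,18,0],
    [0,0,18,0],
    [0,0,18,0],
    [0,0,16,0],
    [0,0,12,0],
    [0,0,8,0],
    [0,0,3,0]
  ]
}}

```text
clock: 2.6
eef_pos: [560.9, -150.7, 3.0]
tcp_rot: [-0.0, 0.996, 0.091, -0.001]
force: [0.1, 0.3, -0.4]
width: 85.0
grasp_force: 0.0
```

Request:
{"api": "jog_arm", "payload": {
  "steps": [
    [0,0,0,0],
    [0,0,0,0],
    [0,0,0,0],
    [0,0,0,0],
    [0,0,0,0],
    [0,0,0,0],
    [0,0,0,0],
    [0,0,0,0],
    [0,0,0,0],
    [0,0,0,0]
  ],
  "grip": 0.4
}}

```text
clock: 3.43
eef_pos: [562.1, -151.0, 5.4]
tcp_rot: [0.0, 0.996, 0.091, 0.001]
force: [-2.0, 0.5, 5.8]
width: 49.1
grasp_force: 61.2
```

```bash
python3 -c "
from h import *
st()"
```

```text
t 3.43 tcp [ 562.1 -151.     5.4] yaw 0.183 tilt 0.09 inbox -72.7 -1.5 w 49.1 gf 61.2 F [-2.   0.5  5.8] q [ 0.2   0.97 -0.03  1.83  0.08  0.34 -1.28]
```

Request:
{"api": "jog_arm", "payload": {
  "steps": [
    [-3,0,0,0],
    [-6,0,0,0],
    [-9,0,0,0],
    [-11,0,0,0],
    [-12,0,0,0],
    [-12,0,0,0],
    [-12,0,0,0],
    [-12,0,0,0],
    [-11,0,0,0],
    [-6,0,0,0]
  ]
}}

```text
clock: 4.27
eef_pos: [464.9, -168.5, 4.0]
tcp_rot: [-0.0, 0.996, 0.091, -0.003]
force: [-0.0, -0.1, -1.1]
width: 49.3
grasp_force: 61.7
```

Run:
```python
from h import *
st()
a=capture("top")[150:290,330:430];b=capture("side")[195:315,270:420]
a=cv2.resize(a,None,fx=4,fy=4,interpolation=2);b=cv2.resize(b,None,fx=2.6,fy=2.6,interpolation=2)
cv2.imwrite("pics/c1.png",cv2.hconcat([a,cv2.copyMakeBorder(b,0,a.shape[0]-b.shape[0],0,0,0)])[:,:,::-1])
```

```text
t 4.27 tcp [ 464.9 -168.5    4. ] yaw 0.1813 tilt 0.33 inbox -171.5 -1.0 w 49.3 gf 61.7 F [-0.  -0.1 -1.1] q [ 0.26  0.94 -0.02  2.09  0.11  0.12 -1.25]
```

View pics/c1.png

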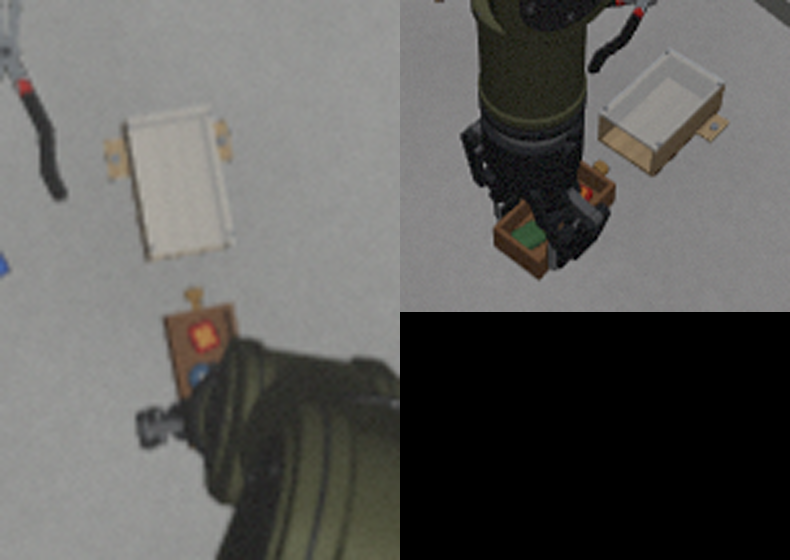

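The drawer is out: its knob is at crop (194,297), clear of the sleeve mouth at (190,250), and the stones are in it. I'll set it down, open the gripper and slide forward to regrip near the knob end.

Request:
{"api": "jog_arm", "payload": {
  "steps": [
    [0,0,1,0],
    [0,0,1,0],
    [0,0,0.8,0],
    [0,0,0,0],
    [0,0,0,0],
    [0,0,0,0],
    [0,0,0,0],
    [0,0,0,0],
    [0,0,0,0],
    [0,0,0,0]
  ]
}}

```text
clock: 5.2
eef_pos: [470.1, -167.8, 1.8]
tcp_rot: [0.0, 0.996, 0.092, 0.001]
force: [1.0, 0.7, 5.1]
width: 49.1
grasp_force: 62.3
```

Request:
{"api": "jog_arm", "payload": {
  "steps": [
    [0,0,0,0],
    [0,0,0,0],
    [0,0,0,0],
    [0,0,0,0],
    [0,0,0,0],
    [0,0,0,0],
    [0,0,0,0],
    [0,0,0,0],
    [0,0,0,0],
    [0,0,0,0]
  ],
  "grip": 1
}}

```text
clock: 6.03
eef_pos: [469.1, -168.0, 1.5]
tcp_rot: [0.0, 0.996, 0.091, 0.0]
force: [0.8, 0.0, -0.0]
width: 85.7
grasp_force: 0.0
```

Request:
{"api": "jog_arm", "payload": {
  "steps": [
    [2,0,-1,0],
    [6,0,-1,0],
    [8,0,0,0],
    [8,0,0,0],
    [8,0,0,0],
    [8,0,0,0],
    [8,0,0,0],
    [8,0,0,0],
    [4,0,0,0],
    [0,0,0,0]
  ]
}}

```text
clock: 6.87
eef_pos: [529.7, -156.6, 3.5]
tcp_rot: [0.0, 0.996, 0.092, 0.001]
force: [-1.1, -0.2, 0.1]
width: 85.4
grasp_force: 0.0
```

Run:
```python
from h import *
st()
a=capture("top")[200:300,340:420];b=capture("side")[195:315,270:420]
a=cv2.resize(a,None,fx=5,fy=5,interpolation=2);b=cv2.resize(b,None,fx=2.6,fy=2.6,interpolation=2)
cv2.imwrite("pics/c2.png",cv2.hconcat([a,cv2.copyMakeBorder(b,0,a.shape[0]-b.shape[0],0,0,0)])[:,:,::-1])
```

```text
t 6.87 tcp [ 529.7 -156.6    3.5] yaw 0.1837 tilt 0.1 inbox -105.7 -1.1 w 85.4 gf 0.0 F [-1.1 -0.2  0.1] q [ 0.22  0.96 -0.03  1.92  0.09  0.26 -1.27]
```

View pics/c2.png

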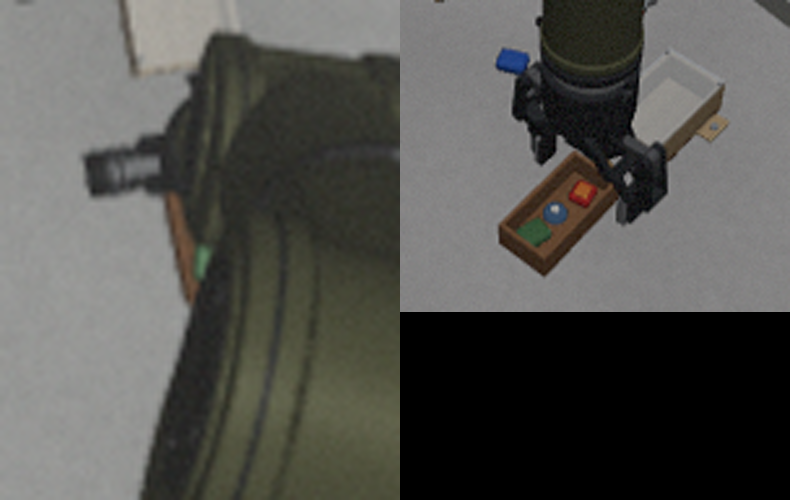

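The side view shows the drawer flat on the bench with all three stones in it. Its blank end is at (525,245), and the fingers straddle it near the knob end. I'll close and lift.

Request:
{"api": "jog_arm", "payload": {
  "steps": [
    [0,0,0,0],
    [0,0,0,0],
    [0,0,0,0],
    [0,0,0,0],
    [0,0,0,0],
    [0,0,0,0],
    [0,0,0,0],
    [0,0,0,0],
    [0,0,0,0],
    [0,0,0,0]
  ],
  "grip": 0.4
}}

```text
clock: 7.8
eef_pos: [527.8, -157.2, 3.8]
tcp_rot: [0.0, 0.996, 0.091, -0.0]
force: [-1.5, -0.5, 5.7]
width: 48.8
grasp_force: 62.7
```

Request:
{"api": "jog_arm", "payload": {
  "steps": [
    [0,0,-3,0],
    [-1,0,-6,0],
    [-3,0,-8,0],
    [-5,0,-9,0],
    [-6,0,-9,0],
    [-6,0,-9,0],
    [-6,0,-9,0],
    [-6,0,-8,0],
    [-4,0,-6,0],
    [-2,0,-3,0]
  ]
}}

```text
clock: 8.63
eef_pos: [489.1, -164.6, 74.6]
tcp_rot: [0.0, 0.996, 0.091, 0.0]
force: [-0.2, 0.8, -2.0]
width: 48.8
grasp_force: 62.1
```

Request:
{"api": "jog_arm", "payload": {
  "steps": [
    [0,0,0,0.03],
    [0,0,0,0.06],
    [0,0,0,0.08],
    [0,0,0,0.1],
    [0,0,0,0.1],
    [0,0,0,0.1],
    [0,0,0,0.1],
    [0,0,0,0.1],
    [0,0,0,0.1],
    [0,0,0,0.1]
  ]
}}

```text
clock: 9.47
eef_pos: [490.1, -163.9, 73.1]
tcp_rot: [-0.0, 0.941, -0.34, -0.0]
force: [0.2, -0.0, -0.4]
width: 48.8
grasp_force: 62.1
```

Run:
```python
from h import *
st()
a=capture("top")[200:300,340:420];b=capture("side")[175:315,250:420]
a=cv2.resize(a,None,fx=5,fy=5,interpolation=2);b=cv2.resize(b,None,fx=2.3,fy=2.3,interpolation=2)
cv2.imwrite("pics/c3.png",cv2.hconcat([a,cv2.copyMakeBorder(b,0,a.shape[0]-b.shape[0],0,0,0)])[:,:,::-1])
```

```text
t 9.47 tcp [ 490.1 -163.9   73.1] yaw -0.6929 tilt 0.01 inbox -145.9 -1.0 w 48.8 gf 62.1 F [ 0.2 -0.  -0.4] q [ 0.16  0.82  0.12  2.02 -0.29  0.32 -1.74]
```

View pics/c3.png

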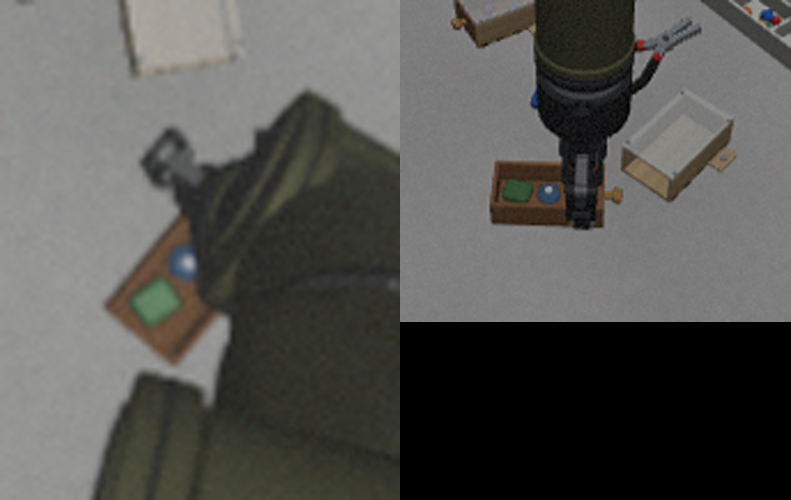

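The drawer is lifted with its stones in. Turning this way takes joint 7 towards its limit (-1.74), so I'll turn the other way.

Request:
{"api": "jog_arm", "payload": {
  "steps": [
    [0,0,0,0.03],
    [0,0,0,0],
    [0,0,0,-0.05],
    [0,0,0,-0.1],
    [0,0,0,-0.11],
    [0,0,0,-0.11],
    [0,0,0,-0.11],
    [0,0,0,-0.11],
    [0,0,0,-0.11],
    [0,0,0,-0.11]
  ]
}}

```text
clock: 10.4
eef_pos: [489.9, -164.3, 73.5]
tcp_rot: [0.0, 0.999, 0.05, 0.0]
force: [0.5, -0.7, -1.5]
width: 49.1
grasp_force: 62.1
```

Request:
{"api": "jog_arm", "payload": {
  "steps": [
    [0,0,0,-0.11],
    [0,0,0,-0.11],
    [0,0,0,-0.11],
    [0,0,0,-0.11],
    [0,0,0,-0.11],
    [0,0,0,-0.11],
    [0,0,0,-0.11],
    [0,0,0,-0.11],
    [0,0,0,-0.11],
    [0,0,0,-0.11]
  ]
}}

```text
clock: 11.23
eef_pos: [489.8, -164.4, 73.5]
tcp_rot: [0.0, 0.826, 0.564, 0.0]
force: [-0.3, -0.2, -2.0]
width: 48.8
grasp_force: 62.1
```

```bash
python3 -c "
from h import *
st()"
```

```text
t 11.23 tcp [ 489.8 -164.4   73.5] yaw 1.1991 tilt 0.02 inbox -146.3 -1.5 w 48.8 gf 62.1 F [-0.3 -0.2 -2. ] q [ 0.39  0.82 -0.26  2.01  0.52  0.38 -0.65]
```

Request:
{"api": "jog_arm", "payload": {
  "steps": [
    [0,0,0,-0.115],
    [0,0,0,-0.115],
    [0,0,0,-0.115],
    [0,0,0,-0.115],
    [0,0,0,-0.115],
    [0,0,0,-0.115],
    [0,0,0,-0.115],
    [0,0,0,-0.115],
    [0,0,0,-0.115],
    [0,0,0,-0.115]
  ]
}}

```text
clock: 12.07
eef_pos: [489.7, -164.7, 73.5]
tcp_rot: [0.0, 0.386, 0.922, -0.0]
force: [-1.0, -0.1, -1.0]
width: 49.0
grasp_force: 62.1
```

Request:
{"api": "jog_arm", "payload": {
  "steps": [
    [0,0,0,-0.115],
    [0,0,0,-0.115],
    [0,0,0,-0.115],
    [0,0,0,-0.115],
    [0,0,0,-0.115],
    [0,0,0,-0.115],
    [0,0,0,-0.1],
    [0,0,0,-0.09],
    [0,0,0,-0.06],
    [0,0,0,-0.035]
  ]
}}

```text
clock: 12.9
eef_pos: [489.5, -164.9, 73.2]
tcp_rot: [-0.0, -0.089, 0.996, -0.0]
force: [-0.2, 0.8, -1.1]
width: 48.8
grasp_force: 62.1
```

Run:
```python
from h import *
st()
a=capture("top")[170:270,340:420];b=capture("side")[175:315,250:420]
a=cv2.resize(a,None,fx=5,fy=5,interpolation=2);b=cv2.resize(b,None,fx=2.3,fy=2.3,interpolation=2)
cv2.imwrite("pics/c4.png",cv2.hconcat([a,cv2.copyMakeBorder(b,0,a.shape[0]-b.shape[0],0,0,0)])[:,:,::-1])
```

```text
t 12.9 tcp [ 489.5 -164.9   73.2] yaw -2.9624 tilt 0.03 inbox -146.7 -1.9 w 48.8 gf 62.1 F [-0.2  0.8 -1.1] q [ 0.69  0.93 -0.78  1.99  1.06  0.7   0.96]
```

View pics/c4.png

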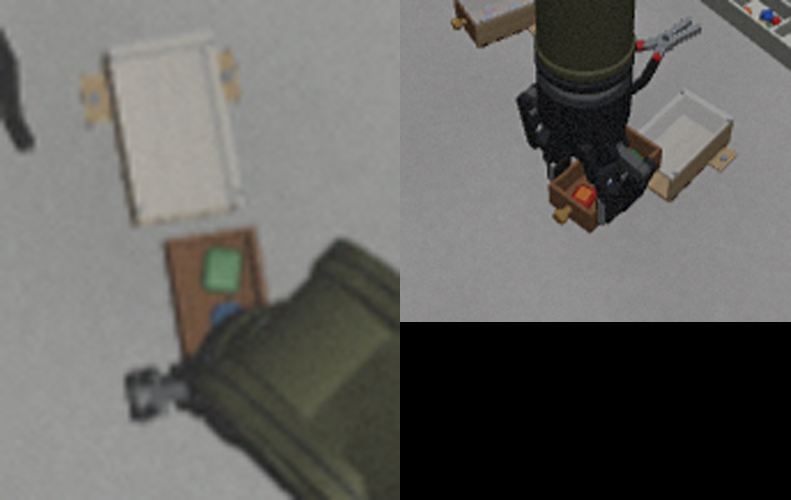

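The drawer is turned: its blank rim is at crop (167,243)–(256,228), facing the sleeve mouth at (133,224)–(240,207). The red stone is by the knob, and the green and blue ones are visible. I'll measure the lateral alignment.

Run:
```python
from h import *
np.set_printoptions(precision=1,suppress=True)
f=lambda q:np.array(q)/5+[340-.4,170-.4]
S=plane("top",f([(107,54),(212,36),(240,207),(133,224)]),40)[:,:2]
D=plane("top",f([(167,243),(256,228),(184,352)]),97.4)[:,:2]
print(S,D)
ax=(S[0]+S[1]-S[2]-S[3])/2;print("len",np.hypot(*ax),"yaw",np.arctan2(ax[1],ax[0]),"mid yaw mouth",np.arctan2(*(S[3]-S[2])[::-1])-np.pi/2)
a=0.183;n=np.array([-np.sin(a),np.cos(a)]);x=np.array([np.cos(a),np.sin(a)])
B=np.array([633.4,-136.3])
for p in list(S)+list(D):print(x@(p-B),n@(p-B))
d=D[0]-D[1];print("drawer w",np.hypot(*d),"yaw",np.arctan2(d[1],d[0])-np.pi/2)
```

```text
[[ 676.3  -95.4]
 [ 688.3 -157.3]
 [ 587.4 -174.5]
 [ 576.2 -111.9]] [[ 562.3 -125.8]
 [ 571.7 -175.4]
 [ 502.  -135.9]]
len 101.91861666477061 yaw 0.1663859519566032 mid yaw mouth 0.17799981313929703
49.6231642867121 32.38918089885234
50.16334334157141 -30.639313992072406
-52.170274351087144 -29.225870685395265
-51.85231974880974 34.362143385052995
-67.9610722608998 23.246156862827476
-67.7528103301784 -27.182286757058232
-129.11410439573933 24.27293295474098
drawer w 50.4288736633665 yaw 0.18712982697400093
```

Request:
{"api": "jog_arm", "payload": {
  "steps": [
    [0,1.6,3,0],
    [0,0,6,0],
    [0,0,8,0],
    [0,0,9,0],
    [0,0,9,0],
    [0,0,9,0],
    [0,0,8,0],
    [0,0,6,0],
    [0,0,4,0],
    [0,0,1.7,0]
  ]
}}

```text
clock: 13.83
eef_pos: [489.2, -162.5, 9.0]
tcp_rot: [-0.0, -0.088, 0.996, 0.0]
force: [-0.5, 0.0, -1.3]
width: 48.7
grasp_force: 62.1
```

Request:
{"api": "jog_arm", "payload": {
  "steps": [
    [0,0,0,0],
    [0,0,0,0],
    [0,0,0,0],
    [0,0,0,0],
    [0,0,0,0],
    [0,0,0,0],
    [-2,0,0,0],
    [-3,0,0,0],
    [-3,0,0,0],
    [-2,0,0,0]
  ]
}}

```text
clock: 14.67
eef_pos: [500.1, -160.6, 9.9]
tcp_rot: [0.0, -0.088, 0.996, 0.0]
force: [0.4, 0.3, -1.4]
width: 49.0
grasp_force: 62.1
```

Run:
```python
from h import *
st()
a=capture("top")[170:270,340:420];b=capture("side")[205:295,310:410]
a=cv2.resize(a,None,fx=5,fy=5,interpolation=2);b=cv2.resize(b,None,fx=4,fy=4,interpolation=2)
cv2.imwrite("pics/c5.png",cv2.hconcat([a,cv2.copyMakeBorder(b,0,a.shape[0]-b.shape[0],0,0,0)])[:,:,::-1])
```

```text
t 14.67 tcp [ 500.1 -160.6    9.9] yaw -2.9653 tilt 0.04 inbox -135.5 0.3 w 49.0 gf 62.1 F [ 0.4  0.3 -1.4] q [ 0.63  1.03 -0.69  1.98  1.21  0.63  0.84]
```

View pics/c5.png

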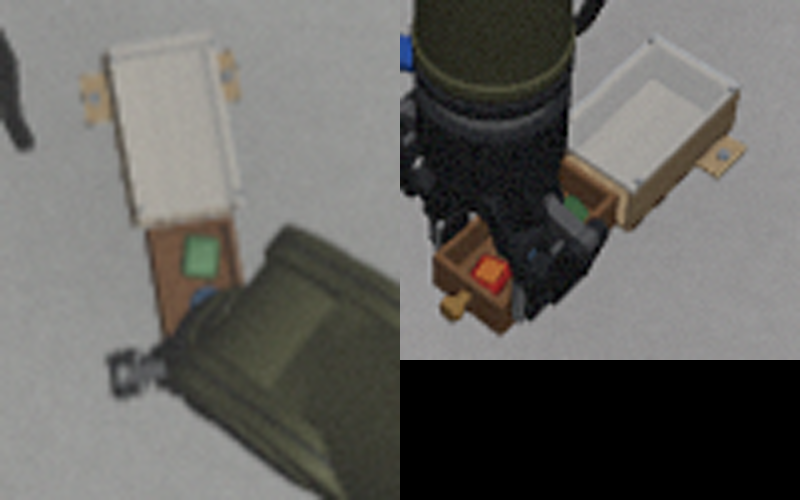

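The blank end at crop (147,226)–(233,216) is right at the mouth. It's about 1–2 mm too far right, with a gap of about 14 px on the left and 7 px on the right. I'll nudge it +1 mm and enter slowly.

Request:
{"api": "jog_arm", "payload": {
  "steps": [
    [0,1,0,0],
    [0,0,0,0],
    [-1,0,0,0],
    [-2,0,0,0],
    [-2,0,0,0],
    [-2,0,0,0],
    [-2,0,0,0],
    [-2,0,0,0],
    [-2,0,0,0],
    [-2,0,0,0]
  ]
}}

```text
clock: 15.6
eef_pos: [514.2, -157.2, 9.8]
tcp_rot: [0.0, -0.088, 0.996, -0.0]
force: [-1.2, -1.0, -1.0]
width: 48.8
grasp_force: 62.1
```

```bash
python3 -c "
from h import *
st()"
```

```text
t 15.6 tcp [ 514.2 -157.2    9.8] yaw -2.9653 tilt 0.0 inbox -121.0 1.2 w 48.8 gf 62.1 F [-1.2 -1.  -1. ] q [ 0.62  1.04 -0.71  1.94  1.18  0.65  0.87]
```

Request:
{"api": "jog_arm", "payload": {
  "steps": [
    [-2,0,0,0],
    [-3,0,0,0],
    [-3,0,0,0],
    [-3,0,0,0],
    [-3,0,0,0],
    [-3,0,0,0],
    [-3,0,0,0],
    [-3,0,0,0],
    [-2,0,0,0],
    [0,0,0,0]
  ]
}}

```text
clock: 16.43
eef_pos: [539.2, -152.6, 9.8]
tcp_rot: [0.0, -0.088, 0.996, 0.0]
force: [0.5, 0.3, -1.3]
width: 49.1
grasp_force: 62.1
```

```bash
python3 -c "
from h import *
st()"
```

```text
t 16.43 tcp [ 539.2 -152.6    9.8] yaw -2.9654 tilt 0.05 inbox -95.6 1.1 w 49.1 gf 62.1 F [ 0.5  0.3 -1.3] q [ 0.6   1.06 -0.72  1.88  1.13  0.69  0.92]
```

Free of contact. I'll advance another 24 mm.

Request:
{"api": "jog_arm", "payload": {
  "steps": [
    [-2,0,0,0],
    [-3,0,0,0],
    [-3,0,0,0],
    [-3,0,0,0],
    [-3,0,0,0],
    [-3,0,0,0],
    [-3,0,0,0],
    [-2,0,0,0],
    [-2,0,1,0],
    [0,0,0.5,0]
  ]
}}

```text
clock: 17.27
eef_pos: [562.7, -148.5, 8.3]
tcp_rot: [0.0, -0.088, 0.996, 0.0]
force: [-0.5, 1.0, -1.5]
width: 48.9
grasp_force: 62.1
```

```bash
python3 -c "
from h import *
st()"
```

```text
t 17.27 tcp [ 562.7 -148.5    8.3] yaw -2.9653 tilt 0.03 inbox -71.8 0.9 w 48.9 gf 62.1 F [-0.5  1.  -1.5] q [ 0.59  1.08 -0.74  1.81  1.09  0.73  0.96]
```

Request:
{"api": "jog_arm", "payload": {
  "steps": [
    [0,0,0,0],
    [0,0,0,0],
    [0,0,0,0],
    [0,0,0,0],
    [0,0,0,0],
    [0,0,0,0],
    [0,0,0,0],
    [0,0,-4,0],
    [0,0,-8,0],
    [0,0,-12,0]
  ],
  "grip": 1
}}

```text
clock: 18.1
eef_pos: [561.6, -148.6, 32.5]
tcp_rot: [-0.001, -0.088, 0.996, 0.0]
force: [-0.9, 0.7, 0.4]
width: 85.5
grasp_force: 0.0
```

Request:
{"api": "jog_arm", "payload": {
  "steps": [
    [0,0,-15,0],
    [0,0,-15,0],
    [0,0,-15,0],
    [0,0,-5,0],
    [12,0,0,0],
    [15,0,0,0],
    [15,0,0,0],
    [15,0,0,0],
    [8,0,0,0],
    [0,0,0,0]
  ]
}}

```text
clock: 18.93
eef_pos: [496.2, -160.9, 82.4]
tcp_rot: [-0.001, -0.088, 0.996, -0.0]
force: [-1.2, 0.2, 0.4]
width: 85.2
grasp_force: 0.0
```

Request:
{"api": "jog_arm", "payload": {
  "steps": [
    [0,0,0,0],
    [0,0,0,0],
    [0,0,0,0],
    [0,0,0,0],
    [0,0,0,0],
    [0,0,0,0],
    [0,0,0,0],
    [0,0,0,0],
    [0,0,0,0],
    [0,0,0,0]
  ],
  "grip": 0
}}

```text
clock: 19.77
eef_pos: [498.2, -160.0, 82.3]
tcp_rot: [-0.0, -0.088, 0.996, -0.0]
force: [0.9, -0.4, -0.6]
width: -0.2
grasp_force: 0.0
```

Run:
```python
from h import *
st()
a=capture("top")[170:270,340:420];b=capture("side")[205:295,310:410]
a=cv2.resize(a,None,fx=5,fy=5,interpolation=2);b=cv2.resize(b,None,fx=4,fy=4,interpolation=2)
cv2.imwrite("pics/c6.png",cv2.hconcat([a,cv2.copyMakeBorder(b,0,a.shape[0]-b.shape[0],0,0,0)])[:,:,::-1])
```

```text
t 19.77 tcp [ 498.2 -160.    82.3] yaw -2.9653 tilt 0.01 inbox -137.3 1.3 w -0.2 gf 0.0 F [ 0.9 -0.4 -0.6] q [ 0.68  0.92 -0.8   1.97  1.03  0.73  0.98]
```

View pics/c6.png

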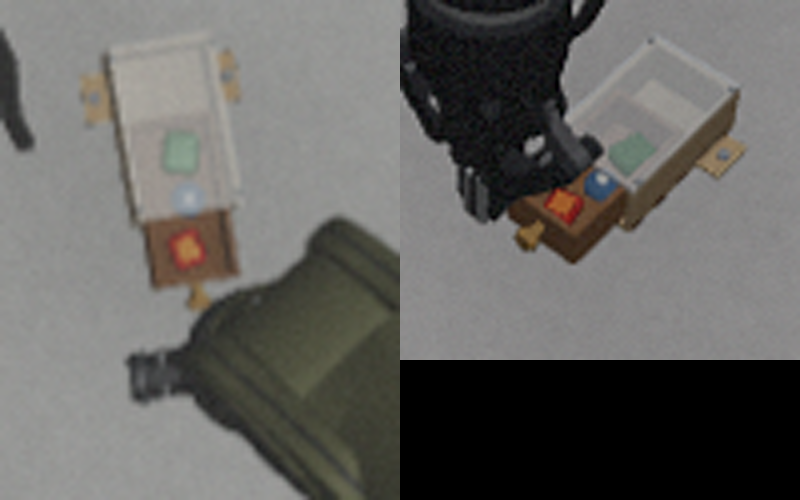

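The drawer is about 40 mm out, knob outwards at crop (198,297), with all three stones in it. I'll lower the closed fingers in front of the knob and push.

Request:
{"api": "jog_arm", "payload": {
  "steps": [
    [0,0,5,0],
    [0,0,9,0],
    [0,0,10,0],
    [0,0,10,0],
    [0,0,10,0],
    [0,0,9,0],
    [0,0,8,0],
    [0,0,6,0],
    [0,0,3,0],
    [0,0,0,0]
  ]
}}

```text
clock: 20.7
eef_pos: [497.8, -160.0, 11.5]
tcp_rot: [-0.0, -0.088, 0.996, 0.0]
force: [-0.1, 0.5, 0.0]
width: -0.2
grasp_force: 0.0
```

Request:
{"api": "jog_arm", "payload": {
  "steps": [
    [-3,0,0,0],
    [-4,0,0,0],
    [-4,0,0,0],
    [-4,0,0,0],
    [-4,0,0,0],
    [-4,0,0,0],
    [-4,0,0,0],
    [-4,0,0,0],
    [-4,0,0,0],
    [-3,0,0,0]
  ]
}}

```text
clock: 21.53
eef_pos: [536.1, -153.3, 12.3]
tcp_rot: [0.0, -0.088, 0.996, 0.0]
force: [-0.3, 0.6, 0.8]
width: 0.1
grasp_force: 0.4
```

Request:
{"api": "jog_arm", "payload": {
  "steps": [
    [-2,0,0,0],
    [-2,0,0,0],
    [-2,0,0,0],
    [-2,0,0,0],
    [-2,0,0,0],
    [-1,0,0,0],
    [-1,0,0,0],
    [0,0,0,0],
    [0,0,0,0],
    [0,0,0,0]
  ]
}}

```text
clock: 22.37
eef_pos: [547.7, -151.2, 12.4]
tcp_rot: [0.0, -0.088, 0.996, 0.0]
force: [-0.1, -0.7, 0.8]
width: -0.0
grasp_force: 0.0
```

```bash
python3 -c "
from h import *
st()"
```

```text
t 22.37 tcp [ 547.7 -151.2   12.4] yaw -2.9654 tilt 0.03 inbox -87.0 0.9 w -0.0 gf 0.0 F [-0.1 -0.7  0.8] q [ 0.6   1.06 -0.74  1.85  1.11  0.71  0.94]
```

Now 10 mm to go. I'll push on slowly until the force rises.

Request:
{"api": "jog_arm", "payload": {
  "steps": [
    [-1,0,0,0],
    [-1,0,0,0],
    [-1,0,0,0],
    [-1,0,0,0],
    [-1,0,0,0],
    [-1,0,0,0],
    [-1,0,0,0],
    [0,0,0,0],
    [0,0,0,0],
    [0,0,0,0]
  ]
}}

```text
clock: 23.2
eef_pos: [554.6, -150.0, 12.3]
tcp_rot: [0.0, -0.088, 0.996, 0.0]
force: [0.4, 0.6, -0.0]
width: 0.0
grasp_force: 0.0
```

Request:
{"api": "jog_arm", "payload": {
  "steps": [
    [-0.5,0,0,0],
    [-0.5,0,0,0],
    [-0.5,0,0,0],
    [-0.5,0,0,0],
    [0,0,0,0],
    [0,0,0,0],
    [0,0,0,0],
    [0,0,0,0],
    [0,0,0,0],
    [0,0,0,0]
  ]
}}

```text
clock: 24.03
eef_pos: [556.3, -149.7, 12.3]
tcp_rot: [0.0, -0.088, 0.996, -0.0]
force: [0.7, 0.2, 0.3]
width: 0.1
grasp_force: 0.3
```

```bash
python3 -c "
from h import *
st()"
```

```text
t 24.03 tcp [ 556.3 -149.7   12.3] yaw -2.9653 tilt 0.01 inbox -78.2 0.8 w 0.1 gf 0.3 F [0.7 0.2 0.3] q [ 0.59  1.07 -0.74  1.83  1.1   0.73  0.96]
```

Request:
{"api": "jog_arm", "payload": {
  "steps": [
    [-0.5,0,0,0],
    [-0.5,0,0,0],
    [-0.5,0,0,0],
    [-0.5,0,0,0],
    [0,0,0,0],
    [0,0,0,0],
    [0,0,0,0],
    [0,0,0,0],
    [0,0,0,0],
    [0,0,0,0]
  ]
}}

```text
clock: 24.87
eef_pos: [557.1, -149.7, 12.1]
tcp_rot: [-0.001, -0.088, 0.996, -0.0]
force: [-5.4, -1.6, 4.0]
width: -0.2
grasp_force: 2.6
```

Request:
{"api": "jog_arm", "payload": {
  "steps": [
    [-0.5,0,0,0],
    [-0.5,0,0,0],
    [-0.5,0,0,0],
    [-0.5,0,0,0],
    [0,0,0,0],
    [0,0,0,0],
    [0,0,0,0],
    [0,0,0,0],
    [0,0,0,0],
    [0,0,0,0]
  ]
}}

```text
clock: 25.7
eef_pos: [557.1, -149.7, 11.9]
tcp_rot: [-0.003, -0.088, 0.996, -0.001]
force: [-9.8, -0.7, 4.8]
width: 0.1
grasp_force: 4.3
```

Run:
```python
from h import *
st()
a=capture("top")[170:270,340:420];b=capture("side")[205:295,310:410]
a=cv2.resize(a,None,fx=5,fy=5,interpolation=2);b=cv2.resize(b,None,fx=4,fy=4,interpolation=2)
cv2.imwrite("pics/c7.png",cv2.hconcat([a,cv2.copyMakeBorder(b,0,a.shape[0]-b.shape[0],0,0,0)])[:,:,::-1])
```

```text
t 25.7 tcp [ 557.1 -149.7   11.9] yaw -2.9655 tilt 0.34 inbox -77.4 0.7 w 0.1 gf 4.3 F [-9.8 -0.7  4.8] q [ 0.59  1.07 -0.74  1.82  1.09  0.74  0.96]
```

View pics/c7.png

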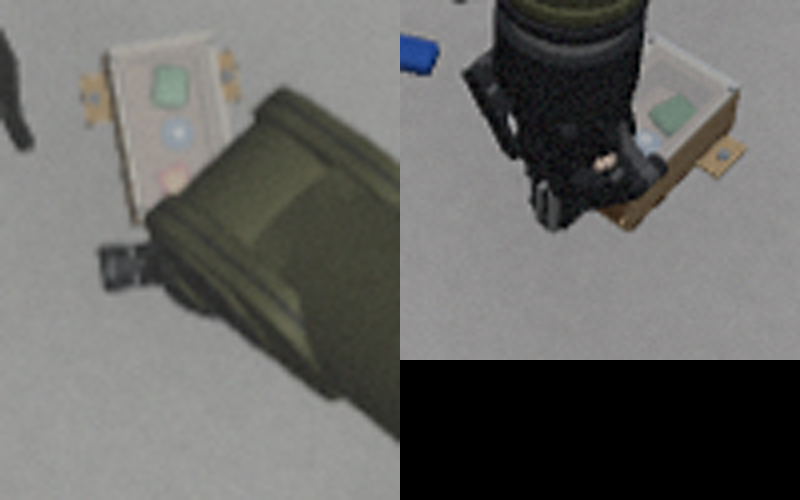

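The drawer is hard against the back: the force rises to 10 N with no motion, at -77.4 mm (about -77 was expected). All three stones show through the lid. I'll back off and lift, then check.

Request:
{"api": "jog_arm", "payload": {
  "steps": [
    [2,0,0,0],
    [5,0,0,0],
    [10,0,0,0],
    [15,0,0,0],
    [15,0,-5,0],
    [10,0,-15,0],
    [5,0,-20,0],
    [0,0,-20,0],
    [0,0,-20,0],
    [0,0,-10,0]
  ]
}}

```text
clock: 26.63
eef_pos: [501.6, -159.3, 104.7]
tcp_rot: [0.003, -0.088, 0.996, 0.0]
force: [0.5, 0.1, -0.0]
width: -0.1
grasp_force: 0.0
```

Request:
{"api": "jog_arm", "payload": {
  "steps": [
    [0,-20,-10,0],
    [0,-20,-10,0],
    [0,-20,-10,0],
    [0,-20,0,0],
    [0,-20,0,0],
    [0,-20,0,0],
    [0,-10,0,0],
    [0,0,0,0],
    [0,0,0,0],
    [0,0,0,0]
  ]
}}

```text
clock: 27.47
eef_pos: [522.2, -285.9, 132.4]
tcp_rot: [0.0, -0.089, 0.996, 0.001]
force: [-0.8, -0.1, 1.2]
width: -0.1
grasp_force: 0.0
```

Run:
```python
from h import *
st()
a=capture("top")[170:270,340:420];b=capture("side")[205:295,310:410]
a=cv2.resize(a,None,fx=5,fy=5,interpolation=2);b=cv2.resize(b,None,fx=4,fy=4,interpolation=2)
cv2.imwrite("pics/c8.png",cv2.hconcat([a,cv2.copyMakeBorder(b,0,a.shape[0]-b.shape[0],0,0,0)])[:,:,::-1])
```

```text
t 27.47 tcp [ 522.2 -285.9  132.4] yaw -2.9631 tilt 0.08 inbox -136.6 -126.9 w -0.1 gf 0.0 F [-0.8 -0.1  1.2] q [ 0.9   0.93 -0.89  1.73  0.87  0.94  1.39]
```

View pics/c8.png

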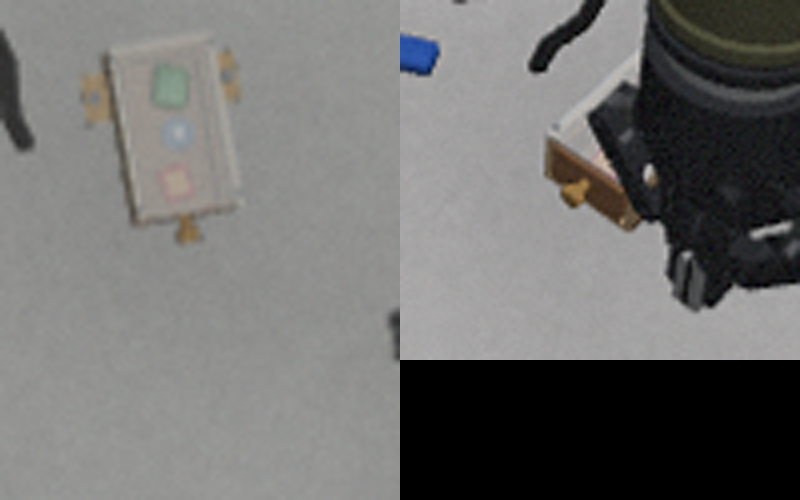

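The drawer is flush with the mouth, its knob outside at crop (188,230), with three stones inside and the arm clear.

```bash
python3 -c "
from workcell import *
print(job_done())"
```

```text
the job is handed in; nothing more can be done
None
```

The drawer is turned end for end and pushed fully home, flush with the mouth, with its knob outside and all three stones in it; I handed the job in at about 27.5 s on the robot's clock, and no verdict came back.

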